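Shut the arches of a lever arch file and press its compressor bar home

TASK

A small lever arch file lies open on the desk with its red-tipped steel lever up and its two arches standing open. With the fingertips only, push the lever over until it snaps down and the arches have closed onto their posts, and press the black compressor bar down until it lies on the sheets. Nothing is to be picked up: leave the file lying where it is, and do not disturb the pen and eraser that lie on it or the hole punch beside it.

Things in the scene. Friction and masses are not known exactly. Their poses are not given: they have to be found in the camera images.
- lever_file: Open file, blue with grey inside, loose on the desk, 1.4 kg. Origin: its underside, midway between the posts; x along the spine (away from the robot at yaw 0), y left to the front cover, z up. Flat covers 3 mm thick: x -118 to 118, y -142 to 334 mm. White sheets: x -105 to 105, y -136 to 12, top at z 23.5 mm. Two posts, 5 mm thick, 44 mm high, at x -40 and 40, y 0.
- lever_pivot (a point): The pivot axis of the steel lever, in the file's frame at x = -30, y = +32, z = 16 mm. The axis runs along the file's y; the lever swings in the file's xz plane at y = +32 mm, between the two arches.
- lever_tip (a point): The thumb end of the steel lever, 66 mm from the pivot. The lever is a strip 15 mm wide (19 mm at the end), 2.6 mm thick, with a red plastic thumb sleeve and a curled lip at the very end (about 74 mm from the pivot). It moves with the lever.
- file_lever (a joint): Lever angle, rad. 0: open, tip up, 1.22 rad above level, leaning to the file's +x. 1.10: shut, tip towards +x, 0.12 rad above level. An over-centre spring drives it to the nearer end; the middle is at 0.55. Moving it off an end takes about 0.26 N m (5 N at 50 mm from the pivot), falling to nothing at the middle; past it the lever snaps to the other end by itself.
- file_arches (a joint): Angle of the two arches (5 mm steel rod at x = -40 and 40 mm of the file), rad. 0: open, leaning to the file's +y, about 80 mm high. 1.0: shut, their tips on the posts, 55 mm high. They hinge about a line along the file's x at y = 56, z = 10 mm and follow the lever in proportion.
- compressor_bar (a joint): How far the compressor bar is pushed down, m. 0: uppermost; 0.0135: down on the sheets, as far as it goes. It slides on the two posts with about 2.5 N of friction and stays where it is left.
- bar_middle (a point): The ribbed middle of the top of the black compressor bar, where it is pressed. The bar is 112 mm long along the file's x, 12 mm wide and 3 to 5 mm thick; this point is 41.5 mm above the desk with the bar uppermost and 28 mm when it is down.
- white_pen: White ball pen, 11 x 145 x 9 mm, lying on the sheets. Origin: centre of its underside.
- eraser: Eraser in a dark sleeve, 21 x 44 x 13 mm, lying on the inside of the front cover. Origin: centre of its underside.
- hole_punch: Two-hole punch with a blue lever, 113 x 149 x 68 mm, on the desk to the right of the file; not used. Origin: centre of its underside.

How it is judged (in metres and radians):
At the end, for the whole second after the job is handed in: The lever is shut (within 0.08 rad), the arches are closed onto the posts (within 0.10 rad), the compressor bar is down on the sheets (within 2 mm), and the file lies flat and at rest within 30 mm of where it was (value of joint file_lever above 1.02 rad and value of joint file_arches above 0.9 rad and value of joint compressor_bar above 0.0115 m and distance of lever_file from where it was at the start of the episode below 0.03 m and angle between lever_file's own z axis and vertical below 0.05 rad and linear speed of lever_file below 0.02 m/s); the robot touches nothing.
It fails at once if the file is lifted or tipped off the desk (height (world z) of lever_file above 0.012 m or angle between lever_file's own z axis and vertical above 0.1 rad).
It fails at once if the file is dragged or carried more than 50 mm (distance of lever_file from where it was at the start of the episode above 0.05 m).
It fails at once if the pen or the eraser on the file is moved more than 40 mm (distance of any of white_pen, eraser from where it was at the start of the episode above 0.04 m).
It fails at once if the hole punch is moved more than 20 mm (distance of hole_punch from where it was at the start of the episode above 0.02 m).
It also fails if it takes over 35 s, if anything falls off the work surface, if the arm or the gripper's body presses on something with over 40 N, if the wrist force passes 120 N, or if a joint passes its speed limit or range.

ROBOT

A 6-joint arm with a two-finger parallel gripper is mounted at the origin on the work surface; the furniture and walls round the work are solid. World frame = base frame: x ahead of the robot, y to its left, z up, the work surface at z = 0. Lengths are in mm, angles in rad, forces in N, time in s.
With the tool pointing down it reaches from about 325 to 750 mm from the base axis. Payload 7.6 kg.
Tool frame: the origin (TCP) lies at the very end of the fingers, on their centre line; the grasp point (between the pads) lies robot.grip_point_offset behind it (robot.grip_point_offset is the distance from the TCP to the grasp point, in mm); z points along the fingers, y is the line along which they close (so a half turn about z gives the same grasp; the last joint's range is limited). The gripper opens to 85 mm and grips with 20 to 120 N. Pads are 22 mm wide; open, the fingers measure 114 mm over their backs; the gripper's body (76 mm by 85 mm) begins 54 mm behind the grasp point. The pads swing forward as they close: fully open they stand 13 mm farther back than shut.
Start: joints at [-1.236, 0.052, 1.401, -0, 1.689, -0.07], TCP at [206.79, -482.582, 210.323] pointing down, gripper open.
Joint ranges: [-2.9, 2.9], [-0.91, 2.17], [0.12, 2.37], [-1.06, 4.2], [0.26, 2.73], [-2.93, 2.93]. Speed limits (rad/s): [2.57, 2.57, 3.01, 3.14, 3.14, 3.14].

INTERFACE

Orientations are given as [roll, pitch, yaw] about the fixed x, y, z axes, in that order (R = Rz(yaw) Ry(pitch) Rx(roll)).
In Python, from bench import robot, viewer, workorder gives the robot as it stands.
- The arm moves only by the shell command python3 -m handwheel 'ROWS' [OPENING] [FORCE]. ROWS is a JSON object of lists of equal length, an entry for each row: "xyz": the shift along the tool's x, y, z normalised to -1 to 1, where 1 is 40 mm, a list of three; "rot": the turn, a rotation vector about the tool's x, y, z normalised to -1 to 1, where 1 is 0.1 rad, a list of three. In form: {"xyz": [[dx, dy, dz], ...], "rot": [[ax, ay, az], ...]}. A call has 1 to 20 rows; each row shifts and turns the commanded pose from where the row before left it, along the tool's axes as they then stand; what a row does not reach is not made up. A row lasts 1/12 s, in which the tool goes at most 41.7 mm and 7.16 degrees, less where a joint would pass 70% of its speed; a pose out of reach is approached as far as the arm can. A call with a number of a shift or a turn outside -1 to 1 is refused whole. A call with a gripper value outside its range is refused whole. OPENING is the gripper's target within -1 to 1 (fully open at 1, half-way at 0, shut at -1), set as the call begins (- or left out, the last holds). The fingers move at their own pace and stop on an object; FORCE is the grip in N (left out, the last holds). Time passes only in rows, so rows that do not move let the fingers close. It gives the time, the measured TCP pose, the force, the opening and the grip force at its end, in the units of the state.
- robot.get_obs(): the state, without advancing time (a new reading comes with each control period).
- viewer.camera(name): name is "side" or "top"; returns the picture (420x560x3 uint8, red, green, blue); there is no depth.
- viewer.camera_params(name): a dict with "fx", "fy", "cx", "cy" (pixels), "pose" (4x4, takes a point from camera to world coordinates). Camera axes: x right, y down, z forward; pixel columns grow to the right and rows downward; lengths in mm; the calibration is good to about 2 mm. A picture is of the moment at which its call begins. camera_params takes no time and is no camera call.
- workorder.close_job(): hands the job in; it is judged then, once.
The state is a dict: "time": time; "qpos": joint angles; "qvel": joint speeds; "effort": joint torques, N m; "eef_pos": TCP position; "orientation": TCP orientation; "contact_force": force on the tool from outside, world axes, zero at the start; "ft_torque": the same for the moment, N m; "finger_gap": finger opening in mm; "grip_force": force on a finger pad.
Only numpy, scipy, OpenCV 4.12 (cv2) and the standard library are available. Lean on these libraries where they do the work, as an engineer would, in place of code of your own. Each camera call takes 0.05 s, during which the arm holds its last target. There are 200 camera calls.

## Working session

There is one attempt and no reset: what is moved stays moved. The work goes in short steps, Python scripts to look and compute and a shell command to move; the robot and the scene stay as the last step left them, time stands still between calls to the robot, and variables do not carry over. Pictures are saved under pics/ and viewed, at most 10 in all, crops included, and the job is handed in when it is done.

```bash
mkdir -p pics; python3 - <<'E'
from bench import robot, viewer
import cv2
for n in("top","side"):
    cv2.imwrite(f"pics/{n}0.png",cv2.resize(viewer.camera(n)[:,:,::-1],(800,600)))
    p=viewer.camera_params(n);print(n,p["fx"],p["fy"],p["cx"],p["cy"],p["pose"])
o=robot.get_obs();print(o,robot.grip_point_offset)
E
```

```text
top 404.05223094186414 404.05223094186414 276.85763201060917 210.5614819130826 [[ 1.23516246e-02 -9.94746136e-01  1.01624619e-01  4.35411152e+02]
 [-9.99191079e-01 -1.61684761e-02 -3.68207630e-02 -6.92820228e+01]
 [ 3.82704269e-02 -1.01087617e-01 -9.94141171e-01  9.55122138e+02]
 [ 0.00000000e+00  0.00000000e+00  0.00000000e+00  1.00000000e+00]]
side 379.2362506836759 379.2362506836759 279.2003947472745 201.0967451897462 [[ 4.03490289e-01  8.13818669e-01 -4.18204209e-01  9.37407238e+02]
 [ 9.14917236e-01 -3.53333865e-01  1.95145152e-01 -2.77429947e+02]
 [ 1.10470586e-02 -4.61361413e-01 -8.87143511e-01  9.66488761e+02]
 [ 0.00000000e+00  0.00000000e+00  0.00000000e+00  1.00000000e+00]]
{'time': 0.1, 'qpos': array([-1.23627821e+00,  5.27986809e-02,  1.40160104e+00,  8.12269051e-06,
        1.68854812e+00, -7.02955800e-02]), 'qvel': array([ 2.64722393e-03, -1.58072147e-03, -2.86525341e-03,  2.36375182e-04,
        6.17395330e-04,  5.89137260e-05]), 'effort': array([ 9.60248726e-04, -3.82578886e+01, -3.60985708e+01, -1.14627915e-04,
        4.73854525e-03, -1.73091689e-05]), 'eef_pos': array([ 206.70512445, -482.29660711,  209.55479459]), 'orientation': array([-3.14024138e+00, -1.03233260e-04,  4.04814575e-01]), 'contact_force': array([ 0.42964041, -0.08672901,  0.15501019]), 'ft_torque': array([-0.03006434,  0.0163443 , -0.0301913 ]), 'grip_force': 0.0, 'finger_gap': 85.26505788651666} 18.700000000000003
```

View pics/top0.png

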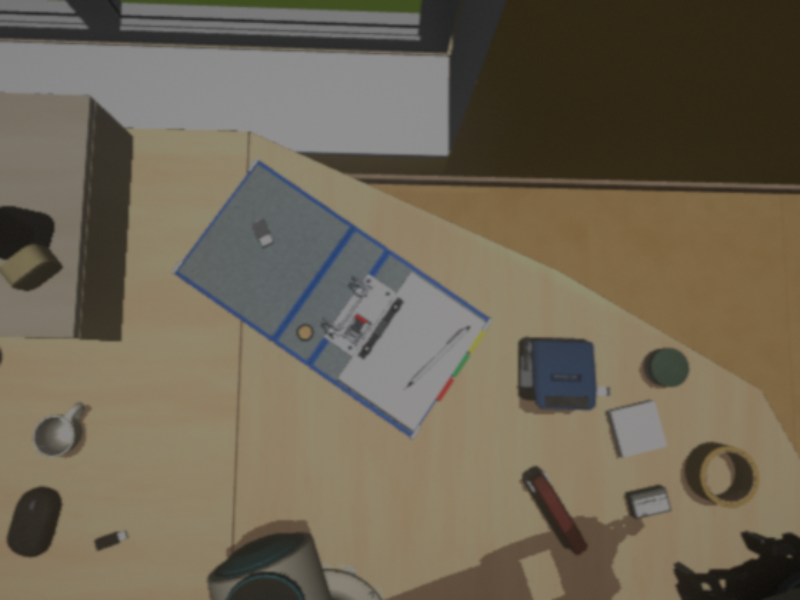

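View pics/side0.png

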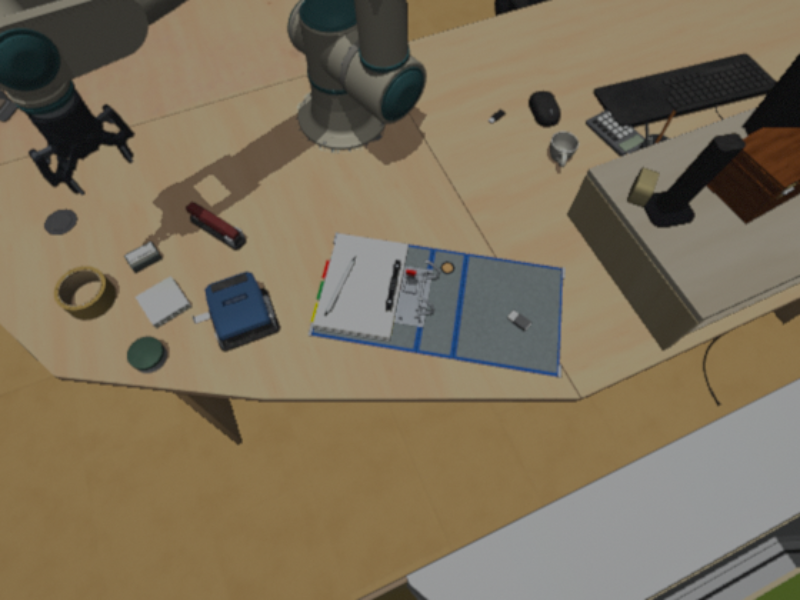

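The top view shows the file with corners near (260,162), (176,272), (411,436) and (489,320), the black bar from about (362,355) to (400,300), and the red tip at (361,321). The side view shows the red tip at (411,272).

```bash
cat > h.py <<'E'
import numpy as np, cv2
from bench import robot, viewer
def ray(n,u,v):
    p=viewer.camera_params(n);T=np.array(p["pose"])
    d=T[:3,:3]@np.array([(u-p["cx"])/p["fx"],(v-p["cy"])/p["fy"],1]);return T[:3,3],d/np.linalg.norm(d)
def plane(n,u,v,z):
    o,d=ray(n,u,v);return o+d*(z-o[2])/d[2]
def tri(u1,u2):
    a,d=ray("top",*u1);b,e=ray("side",*u2)
    s=np.linalg.lstsq(np.c_[d,-e],b-a,rcond=None)[0];p=a+s[0]*d;q=b+s[1]*e
    return (p+q)/2,np.linalg.norm(p-q)
def proj(n,P):
    p=viewer.camera_params(n);c=np.linalg.inv(p["pose"])@np.r_[P,1]
    return np.array([p["fx"]*c[0]/c[2]+p["cx"],p["fy"]*c[1]/c[2]+p["cy"]])
def red(im,x0,x1,y0,y1):
    h=cv2.cvtColor(im,cv2.COLOR_RGB2HSV);m=((h[...,0]<8)|(h[...,0]>172))&(h[...,1]>140)&(h[...,2]>60)
    M=np.zeros(m.shape,bool);M[y0:y1,x0:x1]=m[y0:y1,x0:x1];ys,xs=np.nonzero(M);return (xs.mean(),ys.mean()),len(xs)
E
python3 - <<'E'
from h import *
np.set_printoptions(precision=1,suppress=True)
k=.7
t=viewer.camera("top");s=viewer.camera("side")
ct=[(260,162),(176,272),(411,436),(489,320)];cs=[(559,374),(562,268),(336,236),(312,334)]
P=[plane("top",u*k,v*k,3)[:2] for u,v in ct]; Q=[plane("side",u*k,v*k,3)[:2] for u,v in cs]
print(np.array(P),np.array(Q))
# file frame: corners far/near at y=334; near/far at y=-142
M=np.array([[118,334],[-118,334],[-118,-142],[118,-142]],float)
for W in (np.array(P),np.array(Q)):
    a=M-M.mean(0);b=W-W.mean(0);th=np.arctan2((a[:,0]*b[:,1]-a[:,1]*b[:,0]).sum(),(a*b).sum())
    R=np.array([[np.cos(th),-np.sin(th)],[np.sin(th),np.cos(th)]]);o=W.mean(0)-R@M.mean(0)
    print("yaw",th,"orig",o,"res",W-(M@R.T+o))
rt=red(t,220,280,200,250);rs=red(s,270,300,180,205);print(rt,rs,tri(rt[0],rs[0]))
# bar: dark blob
for n,im,(x0,x1,y0,y1) in(("top",t,(245,290,200,255)),("side",s,(266,284,178,222))):
    g=im.max(2);m=np.zeros(g.shape,np.uint8);m[y0:y1,x0:x1]=g[y0:y1,x0:x1]<45
    c=max(cv2.findContours(m,0,1)[0],key=cv2.contourArea);r=cv2.minAreaRect(c);print(n,r)
    print(plane(n,*r[0],41.5))
cv2.imwrite("pics/crops.png",np.hstack([cv2.resize(t[180:270,210:300,::-1],(400,400),interpolation=2),cv2.resize(s[165:245,255:335,::-1],(400,400),interpolation=2)]))
E
```

```text
[[ 764.1  126.9]
 [ 574.4  257. ]
 [ 312.7 -132.4]
 [ 503.2 -260.6]] [[ 767.7  134.1]
 [ 575.7  259.3]
 [ 319.2 -137.8]
 [ 509.2 -258.8]]
yaw -0.593156368464949 orig [484.9 -81.9] res [[-5.4 -2.2]
 [ 0.6 -4. ]
 [ 5.   1.3]
 [-0.3  5. ]]
yaw -0.5767124296063 orig [490.6 -81.3] res [[-3.9 -0.3]
 [ 1.9 -3.7]
 [ 4.9 -1.8]
 [-2.9  5.9]]
((np.float64(252.46153846153845), np.float64(223.23076923076923)), 13) ((np.float64(287.14285714285717), np.float64(190.47619047619048)), 21) (array([496.7, -49. ,  76. ]), np.float64(0.05185065573890751))Traceback (most recent call last):
  File "<stdin>", line 18, in <module>
ValueError: max() iterable argument is empty
```

```bash
python3 - <<'E'
from h import *
np.set_printoptions(precision=1,suppress=True)
t=viewer.camera("top");s=viewer.camera("side")
for n,im,(x0,x1,y0,y1) in(("top",t,(245,290,200,255)),("side",s,(266,284,178,222))):
    g=im.max(2);m=np.zeros(g.shape,np.uint8);m[y0:y1,x0:x1]=g[y0:y1,x0:x1]<75
    c=max(cv2.findContours(m,0,1)[0],key=cv2.contourArea);r=cv2.minAreaRect(c)
    print(n,g[y0:y1,x0:x1].min(),r,plane(n,*r[0],41))
    b=cv2.boxPoints(r);b=np.array([plane(n,*q,41)[:2] for q in b]);e=np.diff(np.vstack([b,b[:1]]),axis=0);L=np.hypot(*e.T);i=L.argmax();print(L,np.degrees(np.arctan2(*e[i][::-1])))
cv2.imwrite("pics/crops.png",np.hstack([cv2.resize(t[180:270,210:300,::-1],(400,400),interpolation=2),cv2.resize(s[165:245,255:335,::-1],(400,400),interpolation=2)]))
E
```

```text
top 50 ((266.15728759765625, 229.26785278320312), (4.72714900970459, 47.43173599243164), 34.114471435546875) [485.9 -79.4  41. ]
[107.3  10.8 107.3  10.6] -33.20849530626493
side 17 ((274.6730651855469, 199.13461303710938), (4.510670185089111, 34.90866470336914), 11.309932708740234) [490.6 -82.8  41. ]
[108.5  12.8 108.3  12.2] 146.6395120686701
```

View pics/crops.png

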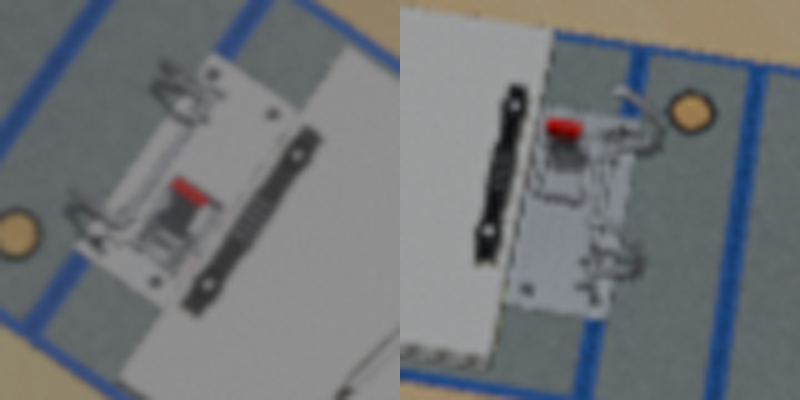

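The crops show the red tip at about (188,190) in the top half and (564,128) in the side half. The arches are open and the bar is clear. Both views agree on the origin at about (487.5, -81) with yaw -0.58, and the tip height of 76 mm is plausible.

```bash
python3 -m handwheel '{"xyz":[[0.58,-0.42,0],[0.58,-0.42,0],[0.58,-0.42,0],[0.58,-0.42,0],[0.58,-0.42,0],[0.58,-0.42,0],[0.58,-0.42,0],[0.58,-0.42,0],[0.58,-0.42,0],[0.58,-0.42,0],[0.58,-0.42,0],[0.58,-0.42,0],[0.58,-0.42,0],[0.58,-0.42,0],[0.58,-0.42,0],[0.58,-0.42,0],[0.58,-0.42,0],[0.58,-0.42,0]],"rot":[[0,0,0],[0,0,0],[0,0,0],[0,0,0],[0,0,0],[0,0,0],[0,0,0],[0,0,0],[0,0,0],[0,0,0],[0,0,0],[0,0,0],[0,0,0],[0,0,0],[0,0,0],[0,0,0],[0,0,0],[0,0,0]]}' -1
python3 -m handwheel '{"xyz":[[0,0,0],[0,0,0],[0,0,0],[0,0,0],[0,0,0],[0,0,0],[0,0,0],[0,0,0],[0,0,0],[0,0,0],[0,0,0],[0,0,0]],"rot":[[0,0,0.9],[0,0,0.9],[0,0,0.9],[0,0,0.9],[0,0,0.9],[0,0,0.9],[0,0,0.9],[0,0,0.9],[0,0,0.9],[0,0,0.9],[0,0,0.85],[0,0,0]]}'
cat >> h.py <<'E'
def infile():
    o=robot.get_obs();y=-.58;c,s=np.cos(y),np.sin(y);d=o["eef_pos"][:2]-[487.5,-81]
    print("file xyz",np.round([c*d[0]+s*d[1],-s*d[0]+c*d[1],o["eef_pos"][2]],1),"yaw",o["orientation"].round(3),"F",np.round(o["contact_force"],1),"gap",round(o["finger_gap"],1),"t",o["time"])
E
python3 -c "from h import *;infile()"
```

```text
time: 1.8
eef_pos: [472.1, -38.7, 210.3]
orientation: [3.141, -0.0, 0.405]
contact_force: [0.9, -1.0, -0.0]
finger_gap: 0.2
grip_force: 0.0
time: 2.8
eef_pos: [471.5, -40.1, 210.2]
orientation: [3.141, 0.0, -0.583]
contact_force: [0.2, -0.5, 0.5]
finger_gap: 0.1
grip_force: 0.0
file xyz [-35.8  25.4 210.2] yaw [ 3.141  0.    -0.583] F [ 0.2 -0.5  0.5] gap 0.1 t 2.8
```

```bash
python3 -m handwheel '{"xyz":[[0,0,0.5],[0,0,0.5],[0,0,0.5],[0,0,0.5],[0,0,0.5],[0,0,0.4],[0,0,0.3],[0,0,0.2],[0,0,0],[0,0,0]],"rot":[[0,0,0],[0,0,0],[0,0,0],[0,0,0],[0,0,0],[0,0,0],[0,0,0],[0,0,0],[0,0,0],[0,0,0]]}'
python3 - <<'E'
from h import *
infile()
t=viewer.camera("top");s=viewer.camera("side")
cv2.imwrite("pics/a.png",np.hstack([cv2.resize(t[180:270,210:300,::-1],(400,400),interpolation=2),cv2.resize(s[155:235,255:335,::-1],(400,400),interpolation=2)]))
E
```

```text
time: 3.63
eef_pos: [471.6, -40.2, 74.5]
orientation: [3.142, 0.0, -0.579]
contact_force: [0.5, 0.1, 0.7]
finger_gap: 0.2
grip_force: 0.0
file xyz [-35.7  25.4  74.5] yaw [ 3.142  0.    -0.579] F [0.5 0.1 0.7] gap 0.2 t 3.6333
```

View pics/a.png

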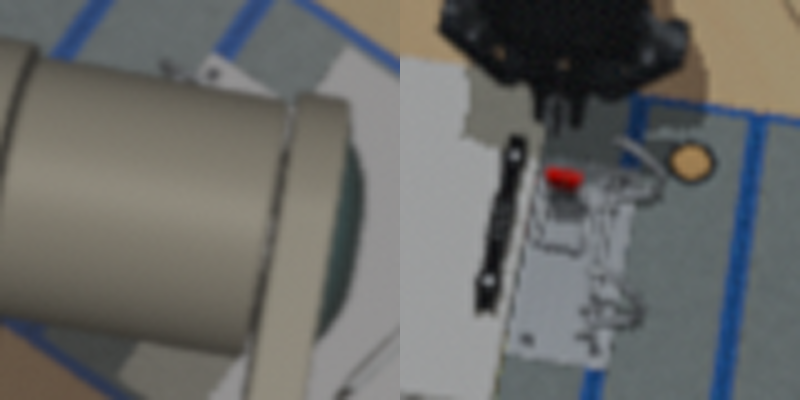

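The fingers stand at (560,110) in the side half, directly behind the red tip at (564,178), on the robot side of the lever. I'll push in an arc.

```bash
python3 -m handwheel '{"xyz":[[0.11,-0.06,0.05],[0.11,0,0.03],[0.11,0,0.03],[0.11,0,0.05],[0.11,0,0.05],[0.11,0,0.06],[0.1,0,0.07],[0.1,0,0.07],[0.08,0,0.08],[0.08,0,0.08],[0,0,0]],"rot":[[0,0,0],[0,0,0],[0,0,0],[0,0,0],[0,0,0],[0,0,0],[0,0,0],[0,0,0],[0,0,0],[0,0,0],[0,0,0]]}'
python3 - <<'E'
from h import *
infile()
s=viewer.camera("side")
cv2.imwrite("pics/b.png",cv2.resize(s[155:235,255:335,::-1],(500,500),interpolation=2))
E
```

```text
time: 4.65
eef_pos: [510.6, -62.8, 54.2]
orientation: [-3.14, -0.009, -0.581]
contact_force: [4.2, -5.5, 10.6]
finger_gap: 0.2
grip_force: 5.3
file xyz [ 9.3 27.9 54.2] yaw [-3.14  -0.009 -0.581] F [ 4.2 -5.5 10.6] gap 0.2 t 4.65
```

View pics/b.png

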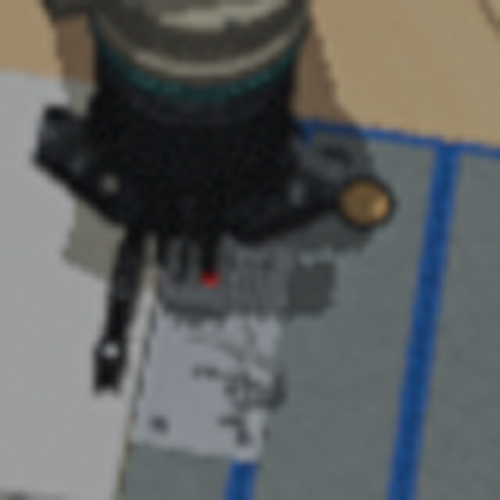

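The fingers are over the lever, with the red tip just showing at (210,280). I'll check the lever angle by projecting where the tip should be.

```bash
python3 - <<'E'
from h import *
c,s=np.cos(-.58),np.sin(-.58)
def W(p): return np.array([487.5+c*p[0]-s*p[1],-81+s*p[0]+c*p[1],p[2]])
im=viewer.camera("side");print(red(im,255,335,165,235))
for a in (1.22,.95,.8,.67,.5,.3,.12):
    print(a,proj("side",W([-30+70*np.cos(a),32,16+70*np.sin(a)])).round(1))
infile()
E
```

```text
((np.float64(288.5), np.float64(199.0)), 2)
1.22 [287.1 190.7]
0.95 [286.  197.7]
0.8 [285.5 201.5]
0.67 [285.  204.6]
0.5 [284.6 208.4]
0.3 [284.1 212.3]
0.12 [283.9 215.1]
file xyz [ 9.  27.9 54.5] yaw [-3.14  -0.009 -0.581] F [ 3.9 -5.7 10.6] gap 0.3 t 4.75
```

```bash
python3 - <<'E'
from h import *
o=robot.get_obs();print(o["ft_torque"],o["effort"])
s=viewer.camera("side")
im=cv2.resize(s[180:225,262:322,::-1],(780,585),interpolation=2)
cv2.imwrite("pics/c.png",cv2.convertScaleAbs(im,alpha=1.8,beta=20))
E
```

```text
[-0.99374157 -0.67115233 -0.05218409] [ 2.52618603e+00 -3.21267843e+01 -2.61409432e+01  1.28587738e+00
  1.25685833e+00 -1.48003630e-02]
```

View pics/c.png

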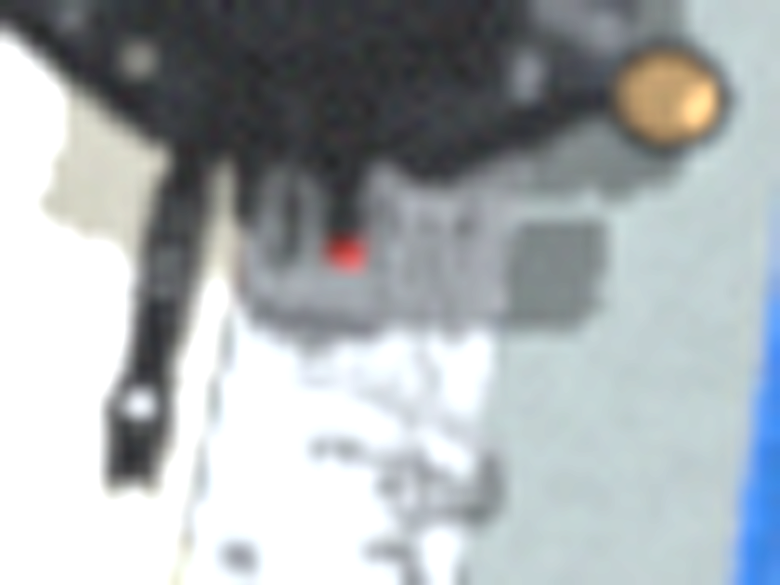

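The red sleeve sits right at the tip of the right-hand finger, at (345,250). I'll project the finger end to place the contact.

```bash
python3 - <<'E'
from h import *
c,s=np.cos(-.58),np.sin(-.58)
def W(p): return np.array([487.5+c*p[0]-s*p[1],-81+s*p[0]+c*p[1],p[2]])
cr=lambda P:((proj("side",W(P))-[262,180])*13).round(0)
for y in (13,22,28,34,43):
    print(y,"lead",cr([20,y,54.5]),"trail",cr([-2,y,54.5]))
for a in (1.22,1.0,.85,.67,.55,.3,.12):
    print(a,*[cr([-30+r*np.cos(a),yy,16+r*np.sin(a)]) for r in(56,74) for yy in (22.5,41.5)])
for P in ([0,0,41.5],[-56,0,41.5],[56,0,41.5],[-118,-142,3]): print("bar",cr(P))
E
```

```text
13 lead [212. 297.] trail [230. 205.]
22 lead [255. 303.] trail [272. 211.]
28 lead [284. 307.] trail [300. 216.]
34 lead [312. 312.] trail [328. 220.]
43 lead [355. 318.] trail [371. 226.]
1.22 [282. 143.] [373. 157.] [279. 129.] [371. 143.]
1.0 [273. 201.] [364. 215.] [267. 208.] [359. 221.]
0.85 [268. 241.] [358. 255.] [260. 260.] [351. 274.]
0.67 [262. 286.] [352. 300.] [252. 321.] [343. 335.]
0.55 [258. 314.] [348. 328.] [247. 359.] [338. 373.]
0.3 [253. 365.] [342. 379.] [240. 427.] [330. 441.]
0.12 [251. 395.] [339. 408.] [237. 465.] [326. 479.]
bar [167. 233.]
bar [210.   9.]
bar [121. 468.]
bar [-350. -224.]
```

```bash
python3 -m handwheel '{"xyz":[[0,0,-0.1],[0,0,-0.1],[0,0,-0.1],[0,0,-0.1],[0,0,-0.1],[0,0,-0.3],[0,0,-0.3],[0,0,0]],"rot":[[0,0,0],[0,0,0],[0,0,0],[0,0,0],[0,0,0],[0,0,0],[0,0,0],[0,0,0]]}'
python3 - <<'E'
from h import *
infile()
s=viewer.camera("side");print(red(s,255,335,165,235))
im=cv2.resize(s[170:230,262:322,::-1],(600,600),interpolation=2)
cv2.imwrite("pics/d.png",cv2.convertScaleAbs(im,alpha=1.6,beta=10))
E
```

```text
time: 5.47
eef_pos: [508.6, -60.8, 99.0]
orientation: [-3.14, -0.005, -0.58]
contact_force: [0.3, -0.6, 0.6]
finger_gap: -0.4
grip_force: 0.0
file xyz [ 6.6 28.5 99. ] yaw [-3.14  -0.005 -0.58 ] F [ 0.3 -0.6  0.6] gap -0.4 t 5.4667
((np.float64(288.875), np.float64(190.875)), 8)
```

View pics/d.png

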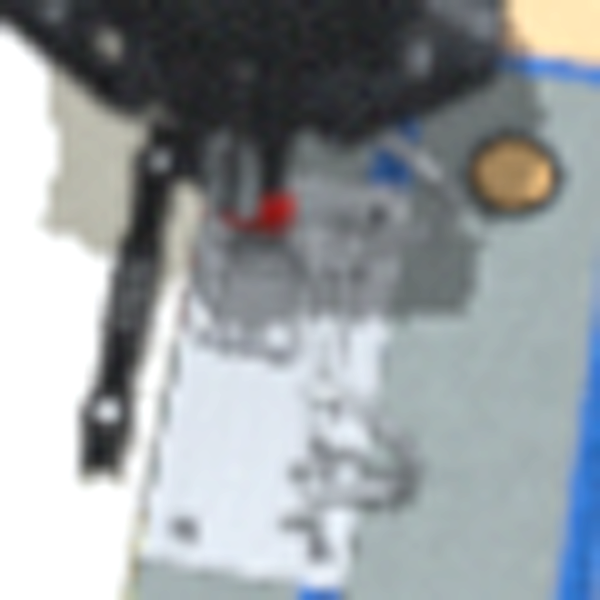

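The lever swung back open, with red again at row 191. In the pushed picture the finger ends appeared about 18 mm higher than the TCP reading suggests, so they landed on the lip instead of behind the lever. I'll go back behind it and push lower.

```bash
python3 -m handwheel '{"xyz":[[-0.3,0,-0.1],[-0.4,0,0],[-0.37,0,0],[0,0,0],[0,0,0.4],[0,0,0.4],[0,0,0.3],[0,0,0.15],[0,0,0],[0,0,0]],"rot":[[0,0,0],[0,0,0],[0,0,0],[0,0,0],[0,0,0],[0,0,0],[0,0,0],[0,0,0],[0,0,0],[0,0,0]]}'
python3 - <<'E'
from h import *
infile()
s=viewer.camera("side");print(red(s,255,335,165,235))
E
python3 -m handwheel '{"xyz":[[0.1,0,0],[0.1,0,0],[0.1,0,0.02],[0.1,0,0.03],[0.1,0,0.03],[0,0,0]],"rot":[[0,0,0],[0,0,0],[0,0,0],[0,0,0],[0,0,0],[0,0,0]]}'
python3 - <<'E'
from h import *
infile()
s=viewer.camera("side");print(red(s,255,335,165,235))
im=cv2.resize(s[170:230,262:322,::-1],(600,600),interpolation=2)
cv2.imwrite("pics/e.png",cv2.convertScaleAbs(im,alpha=1.6,beta=10))
E
```

```text
time: 6.35
eef_pos: [471.5, -37.2, 49.7]
orientation: [3.141, -0.0, -0.58]
contact_force: [-0.5, 0.2, -0.0]
finger_gap: -0.3
grip_force: 0.0
file xyz [-37.4  27.8  49.7] yaw [ 3.141 -0.    -0.58 ] F [-0.5  0.2 -0. ] gap -0.3 t 6.35
((np.float64(287.0869565217391), np.float64(190.34782608695653)), 23)
time: 6.9
eef_pos: [488.4, -48.2, 46.3]
orientation: [-3.141, 0.0, -0.58]
contact_force: [-2.3, 1.1, 3.6]
finger_gap: 0.1
grip_force: 1.7
file xyz [-17.2  27.9  46.3] yaw [-3.141  0.    -0.58 ] F [-2.3  1.1  3.6] gap 0.1 t 6.9
((np.float64(287.04), np.float64(192.28)), 25)
```

```bash
python3 -m handwheel '{"xyz":[[0.1,0,0.04],[0.1,0,0.05],[0.1,0,0.05],[0.1,0,0.06],[0.09,0,0.07],[0.09,0,0.08],[0.09,0,0.09],[0,0,0],[0,0,0]],"rot":[[0,0,0],[0,0,0],[0,0,0],[0,0,0],[0,0,0],[0,0,0],[0,0,0],[0,0,0],[0,0,0]]}'
python3 - <<'E'
from h import *
infile()
s=viewer.camera("side");print(red(s,255,335,165,235))
E
```

```text
time: 7.7
eef_pos: [510.5, -63.0, 28.4]
orientation: [3.141, -0.0, -0.58]
contact_force: [0.6, -0.0, 0.1]
finger_gap: -0.0
grip_force: 0.0
file xyz [ 9.3 27.7 28.4] yaw [ 3.141 -0.    -0.58 ] F [ 0.6 -0.   0.1] gap -0.0 t 7.7
((np.float64(283.72727272727275), np.float64(214.3181818181818)), 22)
```

Red is now at (283.7, 214.3), which matches the shut lever at 0.12 rad. Next I'll raise the arm and move over the bar.

```bash
python3 -m handwheel '{"xyz":[[0,0,-0.3],[0,0,-0.6],[0,0,-0.3],[-0.12,0.35,0],[-0.11,0.35,0],[0,0,0],[0,0,0.4],[0,0,0.4],[0,0,0.2],[0,0,0.1],[0,0,0]],"rot":[[0,0,0],[0,0,0],[0,0,0],[0,0,0],[0,0,0],[0,0,0],[0,0,0],[0,0,0],[0,0,0],[0,0,0],[0,0,0]]}'
python3 - <<'E'
from h import *
infile()
s=viewer.camera("side");print(red(s,255,335,165,235))
im=cv2.resize(s[170:230,252:312,::-1],(600,600),interpolation=2)
cv2.imwrite("pics/f.png",cv2.convertScaleAbs(im,alpha=1.6,beta=10))
E
```

```text
time: 8.67
eef_pos: [487.1, -80.8, 32.2]
orientation: [3.141, 0.001, -0.58]
contact_force: [-0.1, -0.2, 0.3]
finger_gap: -0.1
grip_force: 0.0
file xyz [-0.5 -0.1 32.2] yaw [ 3.141e+00  1.000e-03 -5.800e-01] F [-0.1 -0.2  0.3] gap -0.1 t 8.6667
((np.float64(283.72727272727275), np.float64(214.3181818181818)), 22)
```

View pics/f.png

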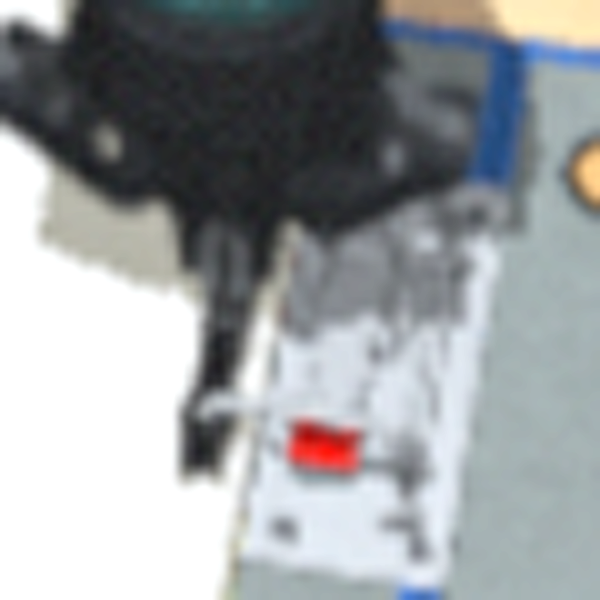

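The lever is down, with the red sleeve at (325,445). The arch is closed on its post at (205,405), and the fingertips are over the bar at (225,300). I'll press gently.

```bash
python3 -m handwheel '{"xyz":[[0,0,0.15],[0,0,0.15],[0,0,0],[0,0,0]],"rot":[[0,0,0],[0,0,0],[0,0,0],[0,0,0]]}'; python3 -m handwheel '{"xyz":[[0,0,0.1],[0,0,0.1],[0,0,0],[0,0,0]],"rot":[[0,0,0],[0,0,0],[0,0,0],[0,0,0]]}'
```

```text
time: 9.05
eef_pos: [487.1, -81.0, 20.4]
orientation: [3.141, 0.001, -0.58]
contact_force: [-0.6, 0.5, 0.6]
finger_gap: -0.4
grip_force: 0.0
time: 9.38
eef_pos: [487.1, -81.1, 12.4]
orientation: [3.141, 0.001, -0.58]
contact_force: [0.4, -0.1, -1.3]
finger_gap: -0.2
grip_force: 0.0
```

```bash
python3 -m handwheel '{"xyz":[[0,0,0.1],[0,0,0],[0,0,0]],"rot":[[0,0,0],[0,0,0],[0,0,0]]}'; python3 -m handwheel '{"xyz":[[0,0,0.05],[0,0,0.05],[0,0,0]],"rot":[[0,0,0],[0,0,0],[0,0,0]]}'
python3 - <<'E'
from h import *
s=viewer.camera("side");infile();print(red(s,255,335,165,235))
E
```

```text
time: 9.63
eef_pos: [487.1, -81.0, 8.4]
orientation: [3.141, 0.0, -0.58]
contact_force: [-0.2, -0.3, 0.1]
finger_gap: 0.1
grip_force: 0.0
time: 9.88
eef_pos: [487.3, -81.1, 5.1]
orientation: [3.141, 0.0, -0.58]
contact_force: [-3.8, 1.0, 6.1]
finger_gap: 0.1
grip_force: 3.4
file xyz [-0.1 -0.2  5.2] yaw [ 3.141  0.    -0.58 ] F [-3.7  0.6  7. ] gap -0.3 t 9.9333
((np.float64(283.72727272727275), np.float64(214.3181818181818)), 22)
```

```bash
for i in 1; do python3 -m handwheel '{"xyz":[[0,0,0.05],[0,0,0.05],[0,0,0]],"rot":[[0,0,0],[0,0,0],[0,0,0]]}'; done
python3 - <<'E'
from h import *
c,s=np.cos(-.58),np.sin(-.58)
im=viewer.camera("side");infile()
g=im.max(2);m=np.zeros(g.shape,np.uint8);m[178:222,262:284]=g[178:222,262:284]<75
ys,xs=np.nonzero(m);print("dark bottom row",ys.max(),xs[ys==ys.max()])
for z in(41.5,28):print(proj("side",np.array([487.5+c*56,-81+s*56,z])))
E
```

```text
time: 10.18
eef_pos: [487.5, -81.1, 3.2]
orientation: [3.141, 0.0, -0.58]
contact_force: [-13.3, 2.6, 25.0]
finger_gap: 0.2
grip_force: 12.3
file xyz [ 0.  -0.1  3.3] yaw [ 3.141  0.    -0.58 ] F [-13.6   2.4  23.8] gap -0.4 t 10.2333
dark bottom row 218 [271 272]
[271.32523297 216.01005627]
[271.36176859 218.12273967]
```

```bash
python3 -m handwheel '{"xyz":[[0,0,-0.2],[0,0,-0.4],[0,0,-0.8],[0,0,-0.8],[0,0,-0.8],[0,0,-0.8],[0,0.7,-0.3],[0,0.7,0],[0,0.7,0],[0,0.7,0],[0,0.7,0],[0,0.7,0],[0,0.7,0],[0,0,0]],"rot":[[0,0,0],[0,0,0],[0,0,0],[0,0,0],[0,0,0],[0,0,0],[0,0,0],[0,0,0],[0,0,0],[0,0,0],[0,0,0],[0,0,0],[0,0,0],[0,0,0]]}'
python3 - <<'E'
from h import *
infile()
t=viewer.camera("top");s=viewer.camera("side")
C={}
for n,im,(x0,x1,y0,y1) in(("top",t,(245,290,200,255)),("side",s,(264,284,178,224))):
    g=im.max(2);m=np.zeros(g.shape,np.uint8);m[y0:y1,x0:x1]=g[y0:y1,x0:x1]<75
    c=max(cv2.findContours(m,0,1)[0],key=cv2.contourArea);r=cv2.minAreaRect(c);C[n]=r[0];print(n,r)
print("now",tri(C["top"],C["side"]));print("before",tri((266.157,229.268),(274.673,199.135)))
cv2.imwrite("pics/g.png",cv2.convertScaleAbs(np.hstack([cv2.resize(t[180:270,210:300,::-1],(400,400),interpolation=2),cv2.resize(s[165:245,255:335,::-1],(400,400),interpolation=2)]),alpha=1.4))
E
```

```text
time: 11.4
eef_pos: [377.7, -248.0, 164.4]
orientation: [3.14, 0.0, -0.584]
contact_force: [0.0, 1.2, 0.6]
finger_gap: -0.1
grip_force: 0.0
file xyz [  -0.3 -199.9  164.4] yaw [ 3.14   0.    -0.584] F [0.  1.2 0.6] gap -0.1 t 11.4
top ((272.4945983886719, 220.1324462890625), (4.043680191040039, 24.041521072387695), 36.02737808227539)
side ((275.55291748046875, 197.5117645263672), (3.9047486782073975, 23.97081756591797), 12.528807640075684)
now (array([504.93730918, -89.7612957 ,  80.41843339]), np.float64(5.8648375771794345))
before (array([486.18775456, -80.18142783,  31.37872547]), np.float64(1.3784511665737804))
```

View pics/g.png

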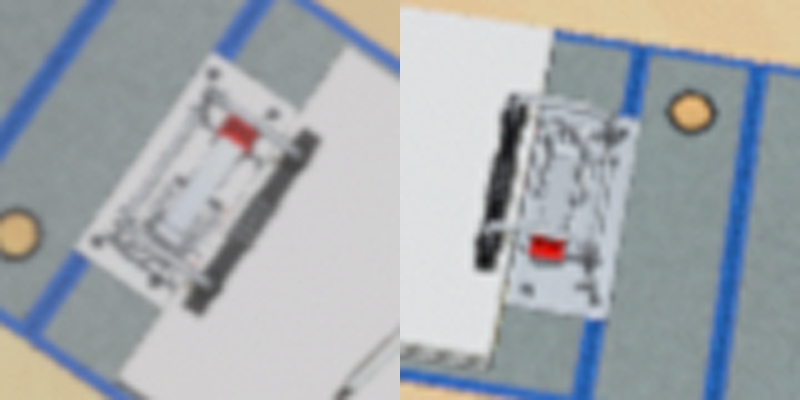

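The lever is shut with both arches on the bar and posts, and the bar's lower end in the side half moved from (485,262) to (485,270). I'll measure that shift to subpixel accuracy; about 2.1 px means the bar is fully down.

```bash
python3 - <<'E'
from h import *
s=viewer.camera("side")
now=cv2.resize(s[165:245,255:335,::-1],(400,400),interpolation=2).max(2).astype(float)
old=cv2.imread("pics/crops.png")[:,400:].max(2).astype(float)
for n,i in(("old",old),("now",now)):
    lo=i[235:300,80:92].mean(1);up=i[70:130,112:124].mean(1)
    f=lambda p,r0,sg:[r0+k for k in range(1,len(p)) if (p[k-1]-110)*(p[k]-110)<=0]
    print(n,f(lo,235,1),f(up,70,1),i[330:350,95].mean())
from cv2 import phaseCorrelate
for sl in((slice(225,300),slice(70,100)),(slice(75,130),slice(100,130)),(slice(300,380),slice(90,200))):
    print(phaseCorrelate(old[sl].copy(),now[sl].copy()))
E
```

```text
old [264] [84] 108.15
now [272] [97] 111.5
((-1.3325709101267016, 1.199717872062692), 0.22161295335173498)
((0.34368608500956555, 0.1815933119952895), 0.6912144725303357)
((-0.0015135957256902088, -0.078381083481176), 0.9180073133384837)
```

The file has not moved, the bar shifted about 2.1 px on average, and the 25 N hard stop is far above the 2.5 N sliding friction, so the bar is down. Handing in.

```bash
python3 -c "from bench import workorder;print(workorder.close_job())"
```

```text
the job is handed in; nothing more can be done
None
```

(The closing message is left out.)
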